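Close the printing-block case and hold its cover pressed home

TASK

Close up the case of printing blocks: first fold the small dust flap down inside, and only then fold the big white cover panel down over it, and with the cover down turn its brass quarter-turn fastener clockwise until the slot lines up with the two red marks, then press the cover down until it is fully home, flush on the case rim, and finish while still holding it pressed there with the fingers, because the rubber seal pushes it up again. Leave the block, the bowl and the jar beside the case where they stand.

Things in the scene. Friction and masses are not known exactly. Their poses are not given: they have to be found in the camera images.
- case: Open-topped wooden case, fixed to the table: 210 mm (its x) by 230 mm (its y), rim 90 mm above the table, walls 12 mm. Origin at the centre of its underside; x points away from the robot side (the dust flap is hinged at the -x wall), y to the left (the cover panel is hinged along the +y wall), z up. The case may be turned about z.
- dust_flap (a joint): Hinge angle of the small plywood dust flap with a red edge stripe (75 mm from hinge to free edge, 176 mm wide, 5 mm thick): 0 = folded down flat inside the case, about 1.1 to 1.4 = standing up at the case's -x wall, leaning slightly inward over the case. The hinge is stiff (0.07 Nm friction), the flap stays where it is left.
- flap_hinge (a point): Middle of the dust flap's hinge line, on the flap's outer face (the upper face when folded); 91 mm to -x of the case's centre, 87 mm above the table. The hinge runs along the case's y.
- flap_edge (a point): Middle of the dust flap's free edge on its outer face, 75 mm from flap_hinge; the flap is folded down by pushing its outer face (the one towards the robot, case -x) over and down.
- panel (a joint): Hinge angle of the big white cover panel with two brown wood strips (210 mm wide along the hinge, 228 mm from hinge to free edge, 8 mm thick, 0.3 to 0.4 kg): 0 = fully home, flush on the rim; 1.3 to 1.5 = standing open, leaning over the case; about 0.05 = lying on the sprung rubber seal, free edge 11 mm proud, its rest when let go. It stays put above about 1.3; left below about 0.9 it sinks onto the seal.
- panel_hinge (a point): Middle of the cover panel's hinge end, on its outer face (the upper face when shut); 110 mm to +y of the case's centre when shut. The hinge axis runs along the case's x through a point 8 mm below this face, 90 mm above the table.
- panel_edge (a point): Middle of the cover's free edge, on its outer face, 228 mm from panel_hinge. Fold it shut by pushing that face (looking to case +y while open) over and down. Pressing it near the fastener from the seal to home takes 6 N rising to 11 N; it goes home only with the fastener aligned (else a tongue below strikes steel jaws in the case at about 0.035 rad), and springs back up when let go.
- fastener (a joint): Angle of the brass quarter-turn fastener on the cover: 0 = its slot in line with the two red marks (parallel to the panel's hinge, the case's x); negative = turned counter-clockwise seen from above, at the start -1.4 to -0.65; grows as it is turned clockwise and can overshoot to +0.6, so stop at the marks. Slight friction (0.05 Nm); stays where it is left.
- fastener_grip (a point): Point on the fastener's axis at the height to grip, 18 mm above the panel's outer face. The fastener is a wing (bar) 42 mm long, 12 mm thick, its top 27 mm above the panel face, with a black slot line along its top, on a disc 42 mm across and 5 mm high. It sits 184 mm from the panel's hinge and 33 mm from the panel's middle towards case +x.
- block_center (a point): Bystander: dark carved wooden printing block 100 x 65 x 42 mm lying beside the case (case -y side); centre, 21 mm up. Leave it.
- bowl_center (a point): Bystander: terracotta dye bowl, 90 mm across and 45 mm high, beyond the case (case +x side); centre, 22 mm up. Leave it.
- jar_center (a point): Bystander: red dye jar with yellow cap, 54 mm across and 75 mm high, beyond the case (case +x side); centre, 37 mm up. Leave it.

How it is judged:
By the outcome, as a careful person would: the job done as asked, in the order asked, and still so for the second after the job is handed in, while the arm keeps its last pose, push and grip.
It also fails if it takes over 64 s, if anything falls off the work surface, if the arm or the gripper's body presses on something with over 40 N, if the wrist force passes 120 N, or if a joint passes its speed limit or range.

ROBOT

A 6-joint arm with a two-finger parallel gripper is mounted at the origin on the work surface. World frame = base frame: x ahead of the robot, y to its left, z up, the work surface at z = 0. Lengths are in mm, angles in rad, forces in N, time in s.
With the tool pointing down it reaches from about 400 to 825 mm from the base axis. Payload 7 kg.
Tool frame: the origin (TCP) lies at the very end of the fingers, on their centre line; the grasp point (between the pads) lies 19 mm behind it; z points along the fingers, y is the direction in which the jaws open and shut (so a half turn about z gives the same grasp; the last joint's range is limited). The gripper opens to 88 mm and grips with 3 to 60 N. Pads are 19 mm wide; open, the fingers measure 130 mm over their backs; the gripper's body (78 mm by 193 mm) begins 47 mm behind the grasp point.
Start: joints at [1.421, 0.359, 0.012, 0, -1.224, -0.288], TCP at [286.17, 611.312, 226.561] pointing down, gripper open.
Joint ranges: [-3.07, 3.07], [-1.43, 2.12], [-1.02, 1.25], [-3.03, 1.67], [-3.05, -0], [-3.03, 3.03]. Speed limits (rad/s): [2.39, 2.39, 3.01, 3.14, 3.14, 3.14].

INTERFACE

Orientations are given as a 3x3 rotation matrix whose columns are the frame's x, y, z axes.
In Python, from bench import arm gives the robot as it stands. The module is installed in compiled form; this text tells all that it offers. Calls block until the motion is done:
- arm.move_pose(position, orientation): joint-space move of the TCP to a pose.
- arm.move_l(position, rotation=None, speed=150, stop_force=None): straight line of the TCP; rotation=None keeps the orientation; speed is the mean speed in mm/s. With stop_force (N) it stops when the force on the tool has changed by that much, and returns True; else False.
- arm.set_joints(angles): joint-space move.
- arm.command_gripper(opening, squeeze=None): opening from 0.0 (shut) to 1.0 (fully open); squeeze is the grip in N (None keeps the last); returns when the fingers have stopped.
- arm.dwell(seconds).
- arm.inverse_kinematics(position, orientation): joint angles nearest the present ones, or None.
- arm.read_state(): the state.
- arm.camera(name): name is "scene" or "top"; returns the picture (384x512x3 uint8, blue, green, red); there is no depth.
- arm.camera_params(name): a dict with "fx", "fy", "cx", "cy" (pixels), "rvec" (rotation vector, rad) and "tvec" (3), from world to camera coordinates, as OpenCV has them. Camera axes: x right, y down, z forward; pixel columns grow to the right and rows downward; lengths in mm; the calibration is good to about 2 mm. A picture is of the moment at which its call begins. camera_params takes no time and is no camera call.
A pose or a line that the arm cannot do raises arm.MotionError and nothing moves.
- arm.close_job(): hands the job in, once; it reports no verdict.
The state is a dict: "time": time; "joint_positions": joint angles; "qvel": joint speeds; "joint_torque": joint torques, N m; "ee_pos": TCP position; "orientation": TCP orientation; "contact_force": force on the tool from outside, world axes, zero at the start; "ft_torque": the same for the moment, N m; "gripper_width": opening from 0.0 (shut) to 1.0 (fully open).
Only numpy, scipy, OpenCV 4.12 (cv2) and the standard library are available. Lean on these libraries where they do the work, as an engineer would, in place of code of your own. Each camera call takes 0.05 s, during which the arm holds its last target.

## Working session

There is one attempt and no reset: what is moved stays moved. The work goes in short steps, each a Python script; the robot and the scene stay as the last script left them, time stands still between calls to the robot, and variables do not carry over. Pictures are saved under pics/ and viewed, and the job is handed in when it is done.

```bash
mkdir -p pics
python3 - <<'E'
from bench import arm
import cv2
for n in("scene","top"):
    cv2.imwrite(f"pics/{n}0.png",arm.camera(n)); print(n,arm.camera_params(n))
print(arm.read_state())
E
```

```text
scene {'fx': 426.2448235452091, 'fy': 426.2448235452091, 'cx': 255.72389606813203, 'cy': 192.14551231815804, 'rvec': array([ 1.62867461,  2.11933482, -0.66263302]), 'tvec': array([ 165.78093711, -419.70873794, 1461.13461798])}
top {'fx': 450.5813466711175, 'fy': 450.5813466711175, 'cx': 256.1425618971541, 'cy': 194.7809614712179, 'rvec': array([ 2.16633691, -2.22144844,  0.10740764]), 'tvec': array([  -6.15145276,  625.33615727, 1039.75134994])}
{'time': 0.1, 'joint_positions': array([ 1.42113656e+00,  3.59302041e-01,  1.11360685e-02, -3.11866726e-04,
       -1.22408011e+00, -2.88129730e-01]), 'qvel': array([ 0.00054686, -0.00161812,  0.00078352,  0.00050303, -0.00082206,
        0.0013787 ]), 'joint_torque': array([-2.51758735e-03, -5.84165597e+01,  2.93752170e+01,  7.01573029e+00,
        1.01383415e-02, -3.96542362e-05]), 'ee_pos': array([285.97801341, 610.94004978, 225.71804542]), 'orientation': array([[ 9.05646005e-01, -4.24034265e-01, -5.06189037e-04],
       [-4.24034547e-01, -9.05644948e-01, -1.38980378e-03],
       [ 1.30896882e-04,  1.47331188e-03, -9.99998906e-01]]), 'contact_force': array([-0.18888769, -0.31091798,  0.13057986]), 'ft_torque': array([-0.01341372, -0.03590389, -0.02795209]), 'gripper_width': 0.9986071763451057}
```

View pics/scene0.png

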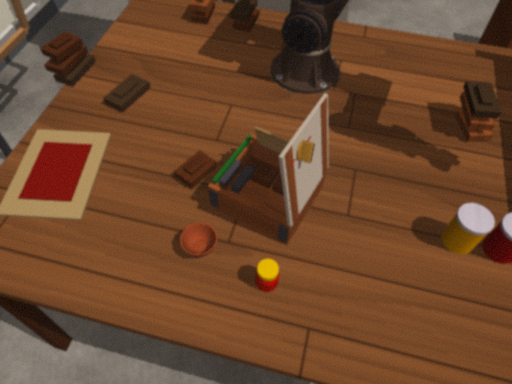

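View pics/top0.png

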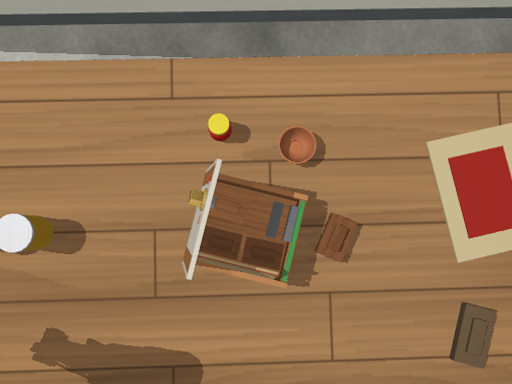

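Run:
```python
import cv2
a=cv2.imread("pics/scene0.png")[70:300,160:360];b=cv2.imread("pics/top0.png")[100:300,160:370]
cv2.imwrite("pics/s0z.png",cv2.resize(a[:190],None,fx=4,fy=3.15,interpolation=2))
cv2.imwrite("pics/t0z.png",cv2.resize(b,None,fx=3,fy=3,interpolation=2))
```

```text
(no output)
```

View pics/s0z.png

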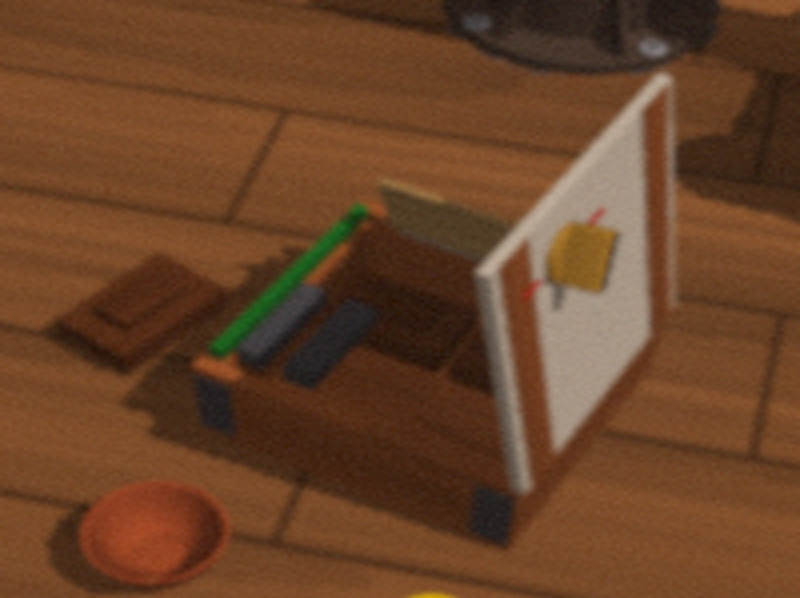

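View pics/t0z.png

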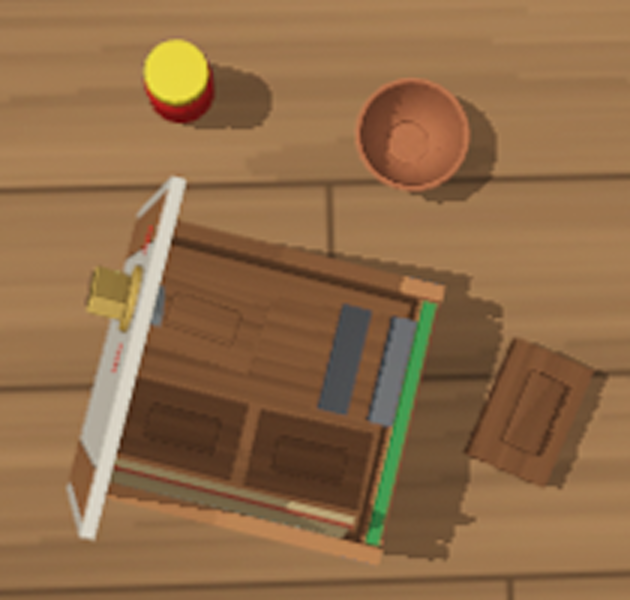

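```bash
cat > h.py <<'E'
import numpy as np, cv2, json
from bench import arm
_P={n:arm.camera_params(n) for n in("scene","top")}
def ray(n,u,v):
    p=_P[n];R=cv2.Rodrigues(p["rvec"])[0]
    d=R.T@np.array([(u-p["cx"])/p["fx"],(v-p["cy"])/p["fy"],1.]);return -R.T@p["tvec"],d
def onz(n,u,v,z):
    c,d=ray(n,u,v);return c+d*(z-c[2])/d[2]
def proj(n,X):
    p=_P[n];K=np.array([[p["fx"],0,p["cx"]],[0,p["fy"],p["cy"]],[0,0,1]])
    return cv2.projectPoints(np.atleast_2d(np.array(X,float)),p["rvec"],p["tvec"],K,None)[0][:,0]
def tri(us,ut):
    A=[];b=[]
    for n,u in(("scene",us),("top",ut)):
        c,d=ray(n,*u);d/=np.linalg.norm(d);M=np.eye(3)-np.outer(d,d);A.append(M);b.append(M@c)
    return np.linalg.lstsq(np.vstack(A),np.hstack(b),rcond=None)[0]
E
python3 - <<'E'
from h import *
T=lambda x,y:(160+x/3,100+y/3)
S=lambda x,y:(160+x/4,70+y/3.15)
a=onz("top",*T(445,288),90);b=onz("top",*T(380,562),90);print("rim",a,b,np.linalg.norm(a-b),np.arctan2(*(a-b)[[1,0]]))
print("scene +x-y",onz("scene",*S(197,367),90),"base", onz("scene",*S(230,433),45))
# panel free edge corners
p=tri(S(482,275),T(180,180));q=tri(S(665,78),T(88,537));print("panel edge",p,q,np.linalg.norm(p-q),np.arctan2(*(p-q)[[1,0]]))
# green strip
g=onz("top",*T(430,300),92);h=onz("top",*T(374,545),92);print("green",g,h,np.arctan2(*(g-h)[[1,0]]))
g=onz("scene",*S(365,210),92);h=onz("scene",*S(215,352),92);print("greenS",h,g)
# flap stripe corners
f=tri(S(380,182),T(352,522));print("flap corner",f)
print("rim -x left/right bottom edge", onz("top",*T(115,497),90),onz("top",*T(358,520),150))
E
```

```text
rim [ 614.49361974 -135.92344014   90.        ] [415.9748736  -81.60896791  90.        ] 205.81485481282294 -0.26706297363337916
scene +x-y [ 618.73628557 -130.64233498   90.        ] base [ 644.97866246 -103.58626307   45.        ]
panel edge [665.23517222  46.02390939 310.69552146] [463.14354937 102.71907415 309.36412027] 209.89792366915404 -0.2735111219063665
green [ 605.76286655 -124.25339722   92.        ] [428.5497155  -77.45253513  92.        ] -0.2581986319825893
greenS [ 603.15143932 -123.85958311   92.        ] [431.32855334 -73.06080318  92.        ]
flap corner [451.42517515 -58.18200978 150.28794029]
rim -x left/right bottom edge [468.14599677 109.77633923  90.        ] [452.62024721 -62.27417183 150.        ]
```

```bash
cat >> h.py <<'E'
YAW=-0.268; C=np.array([546.5,3.,0]); 
Rz=np.array([[np.cos(YAW),-np.sin(YAW),0],[np.sin(YAW),np.cos(YAW),0],[0,0,1]])
W=lambda x,y,z: C+Rz@np.array([x,y,z],float)
L=lambda p: Rz.T@(np.asarray(p)-C)
def down(a): # tool pointing down, jaw axis (tool y) at angle a from case x
    y=Rz@np.array([np.cos(a),np.sin(a),0]);z=np.array([0,0,-1.]);return np.column_stack([np.cross(y,z),y,z])
def st(m=""):
    s=arm.read_state();print(m,"t%.2f"%s["time"],"L",L(s["ee_pos"]).round(1),"F",s["contact_force"].round(1),"j",s["joint_positions"].round(2),"g%.2f"%s["gripper_width"])
E
python3 - <<'E'
from h import *
for nm,p,aa in(("flap",W(-118,-30,390),(0,np.pi)),("flapend",W(-62,-30,87),(0,np.pi)),("pan",W(-40,125,390),(0,np.pi)),("panlow",W(-40,-80,100),(0,np.pi)),
  ("fast",W(33,-74,106),(np.pi/2,-np.pi/2,np.pi/2+1,-np.pi/2+1))):
    for a in aa:
        q=arm.inverse_kinematics(p,down(a));print(nm,round(a,2),None if q is None else np.round(q,2))
E
```

```text
flap 0 [ 2.69 -1.31 -0.2   0.   -2.69  0.19]
flap 3.14 [ 0.48 -0.14 -0.2   0.   -1.51 -0.75]
flapend 0 [ 0.39  0.18 -0.6   0.   -0.79  2.48]
flapend 3.14 [ 0.39  0.18 -0.6   0.   -0.79 -0.66]
pan 0 [ 3.03 -1.39  0.04  0.   -2.99 -0.16]
pan 3.14 [ 0.59  0.1   0.04  0.   -1.51 -0.86]
panlow 0 [ 0.27  0.18 -0.56  0.   -0.83  2.6 ]
panlow 3.14 [ 0.27  0.18 -0.56  0.   -0.83 -0.54]
fast 1.57 [ 0.21  0.29 -0.39  0.   -0.89 -2.05]
fast -1.57 [ 0.21  0.29 -0.39  0.   -0.89  1.09]
fast 2.57 [ 0.21  0.29 -0.39  0.   -0.89 -1.05]
fast -0.57 [ 0.21  0.29 -0.39  0.   -0.89  2.09]
```

Run:
```python
from h import *
D=down(np.pi)
arm.command_gripper(0.0,20)
s=arm.read_state()["ee_pos"]
arm.move_l([s[0],s[1],380],speed=300)
arm.move_pose(W(-122,-30,380),D); st()
arm.move_l(W(-122,-30,137),speed=250); st()
for th in(1.4,1.1,.8,.5,.25,.0):
    r=50
    hit=arm.move_l(W(-91+r*np.cos(th)-21,-30,87+r*np.sin(th)),speed=120,stop_force=15);st("%.2f %s"%(th,hit))
cv2.imwrite("pics/s1.png",cv2.resize(arm.camera("scene")[70:260,160:360],None,fx=4,fy=3.15))
cv2.imwrite("pics/t1.png",cv2.resize(arm.camera("top")[100:300,160:370],None,fx=3,fy=3))
```

```text
t4.40 L [-121.9  -29.3  379.9] F [0.5 0.4 0.2] j [ 0.49 -0.15 -0.22 -0.   -1.49 -0.76] g0.01
 t5.53 L [-121.4  -29.5  137.8] F [0.2 0.1 0.5] j [ 0.49  0.01 -0.65  0.   -0.91 -0.76] g0.01
1.40 False t5.83 L [-102.7  -29.7  137. ] F [-0.5 -0.3  0.5] j [ 0.46  0.05 -0.61  0.   -0.91 -0.72] g0.01
1.10 False t6.11 L [-89.4 -30.1 131.5] F [-0.1  0.5  0.1] j [ 0.43  0.08 -0.59 -0.   -0.9  -0.7 ] g0.01
0.80 False t6.38 L [-77.6 -30.2 122.7] F [ 0.2  0.4 -0.1] j [ 0.41  0.11 -0.58 -0.   -0.88 -0.68] g0.01
0.50 False t6.66 L [-68.7 -30.2 110.8] F [ 0.2 -0.2  0.1] j [ 0.4   0.14 -0.58 -0.   -0.85 -0.67] g0.00
0.25 False t6.91 L [-64.2 -30.2  99.4] F [ 0.2 -0.8  0.4] j [ 0.39  0.16 -0.59 -0.   -0.82 -0.66] g0.00
0.00 False t7.16 L [-61.6 -29.7  87.8] F [ 0.5 -1.1  1.5] j [ 0.39  0.18 -0.6   0.   -0.79 -0.66] g0.00
```

View pics/s1.png

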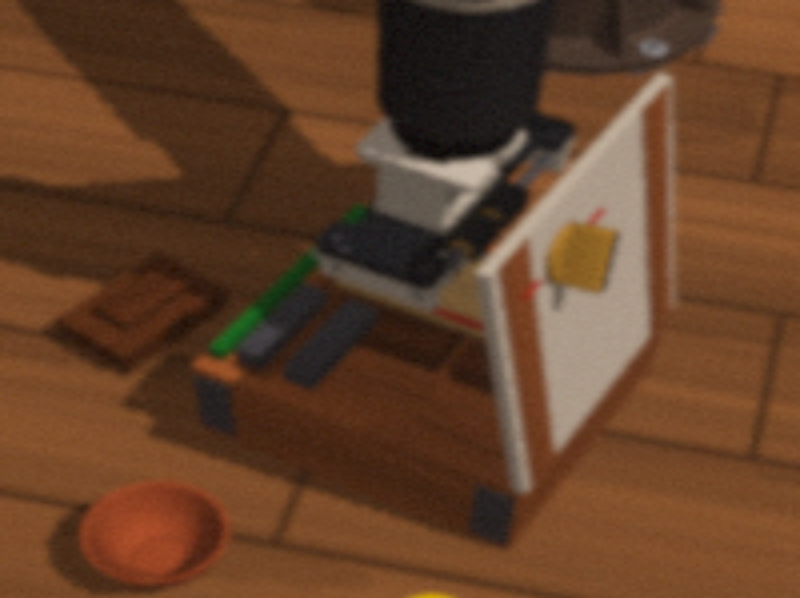

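View pics/t1.png

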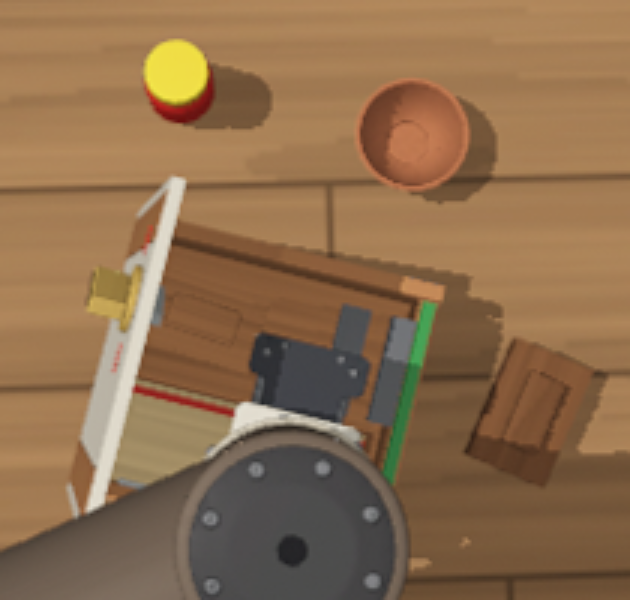

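Run:
```python
from h import *
print(arm.move_l(W(-62,-30,82),speed=30,stop_force=12));st("press")
arm.move_l(W(-62,-30,380),speed=300)
cv2.imwrite("pics/s2.png",cv2.resize(arm.camera("scene")[70:260,160:360],None,fx=4,fy=3.15))
D=down(np.pi)
arm.move_pose(W(-40,125,380),D); st()
arm.move_l(W(-40,125,285),speed=200); st()
def pt(th,r=190,h=10): return W(-40,110-r*np.cos(th)+8*np.sin(th)+h,90+r*np.sin(th)+8*np.cos(th))
for th in(1.45,1.3,1.15,1.0,.85,.7,.55,.4,.25,.15,.08):
    hit=arm.move_l(pt(th),speed=130,stop_force=25);st("%.2f %s"%(th,hit))
    if hit: break
cv2.imwrite("pics/s3.png",cv2.resize(arm.camera("scene")[70:260,160:360],None,fx=4,fy=3.15))
```

```text
True
press t7.47 L [-61.5 -29.6  87.6] F [-7.9  2.2 17.7] j [ 0.39  0.18 -0.6   0.   -0.79 -0.66] g0.01
 t9.32 L [-40.3 125.5 378.6] F [ 0.5 -0.1 -0.6] j [ 0.6   0.1   0.02  0.   -1.49 -0.86] g0.01
 t9.95 L [-39.3 124.6 286.4] F [ 0.4 -0.3  0.4] j [ 0.59  0.13 -0.16  0.   -1.28 -0.86] g0.01
1.45 False t10.26 L [-39.6 104.6 280.9] F [-0.4 -0.2 -0.2] j [ 0.57  0.12 -0.18  0.   -1.27 -0.84] g0.01
1.30 False t10.62 L [-39.8  76.5 275.6] F [ 0.7 -0.1 -0.6] j [ 0.53  0.1  -0.22  0.   -1.25 -0.8 ] g0.01
1.15 False t10.99 L [-40.   49.2 266.6] F [-0.3  0.2  0.1] j [ 0.49  0.08 -0.25  0.   -1.23 -0.76] g0.01
1.00 False t11.36 L [-40.   23.7 254.1] F [1.1 0.6 0.7] j [ 0.45  0.08 -0.29  0.   -1.2  -0.72] g0.00
0.85 False t11.72 L [-40.    0.3 237.9] F [-0.2  1.   0. ] j [ 0.41  0.07 -0.33  0.   -1.17 -0.68] g0.01
0.70 False t12.09 L [-39.9 -20.2 218.7] F [0.7 0.4 1. ] j [ 0.38  0.08 -0.37  0.   -1.12 -0.65] g0.01
0.55 False t12.46 L [-39.8 -37.7 196.5] F [0.6 0.3 0.8] j [ 0.35  0.09 -0.41  0.   -1.07 -0.62] g0.00
0.40 False t12.82 L [-39.7 -51.7 171.8] F [0.8 0.4 0.3] j [ 0.32  0.11 -0.45  0.   -1.01 -0.59] g0.01
0.25 False t13.19 L [-39.7 -61.9 145.3] F [ 0.7 -0.5  1.1] j [ 0.31  0.13 -0.49  0.   -0.94 -0.57] g0.01
0.15 False t13.49 L [-39.9 -66.5 126.8] F [-0.4  0.6  0.1] j [ 0.3   0.15 -0.52  0.   -0.9  -0.57] g0.00
0.08 False t13.74 L [-40.  -68.7 113.6] F [0.4 0.3 0.7] j [ 0.29  0.17 -0.54  0.   -0.87 -0.56] g0.00
```

View pics/s2.png

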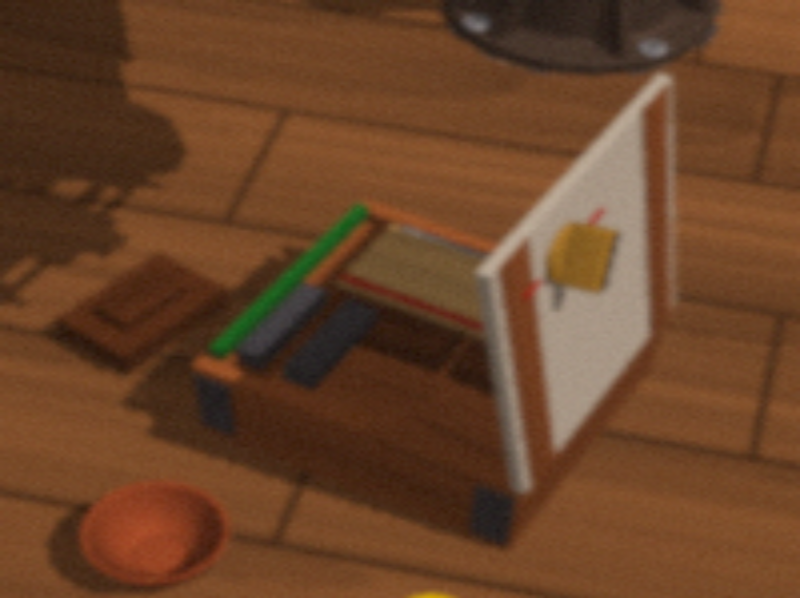

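View pics/s3.png

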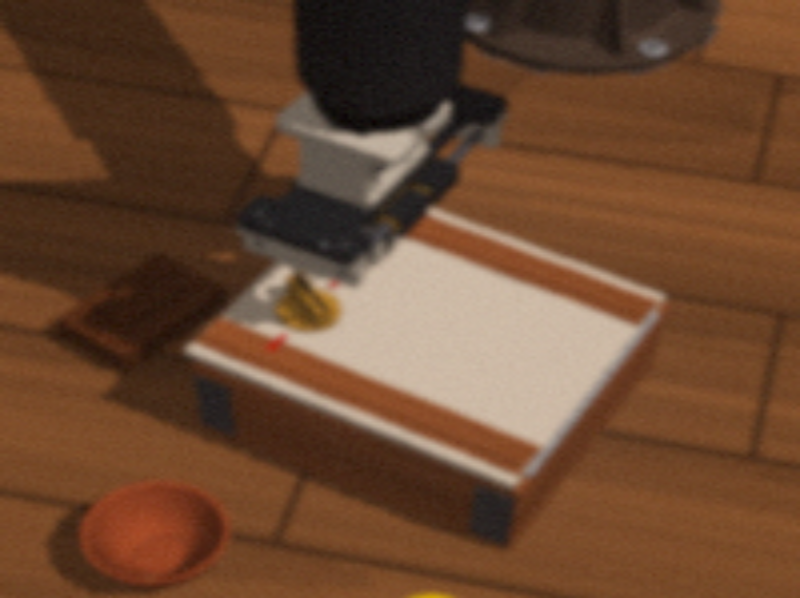

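The flap lies flat inside the case, with its red stripe at about (410,300) in s2. The cover is down on the seal, with the fastener at about (308,303) in s3. I'll clear the view and measure the fastener angle.

Run:
```python
from h import *
arm.move_l(W(-40,-69,200),speed=300)
arm.move_pose(W(-130,60,330),down(np.pi));st()
for n in("scene","top"):
    im=arm.camera(n); cv2.imwrite(f"pics/raw4{n}.png",im)
    u,v=proj(n,W(33,-74,125))[0]; u,v=int(u),int(v);print(n,u,v)
    cv2.imwrite(f"pics/{n}4.png",cv2.resize(im[v-30:v+30,u-40:u+40],None,fx=10,fy=10,interpolation=2))
```

```text
t15.07 L [-130.3   59.5  328.5] F [-0.6 -0.3  0.3] j [ 0.66 -0.08 -0.28 -0.   -1.37 -0.92] g0.01
scene 236 163
top 283 221
```

View pics/top4.png

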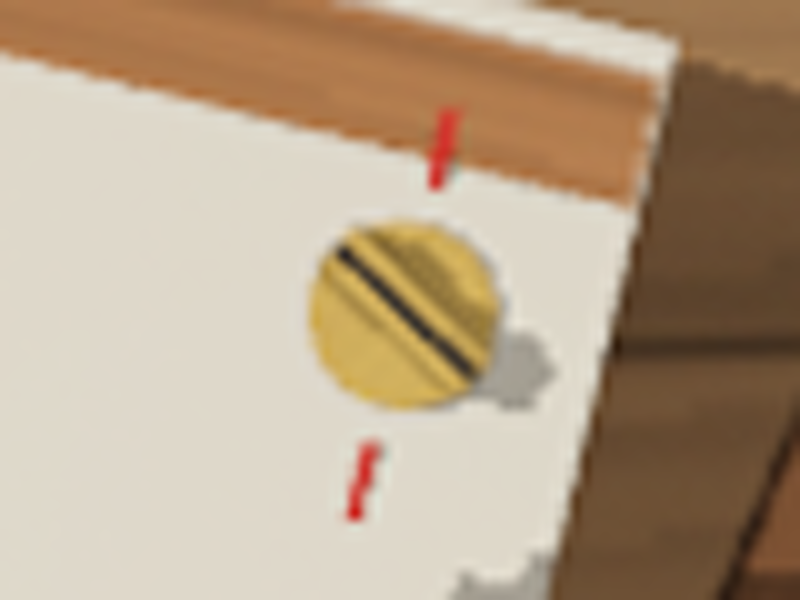

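View pics/scene4.png

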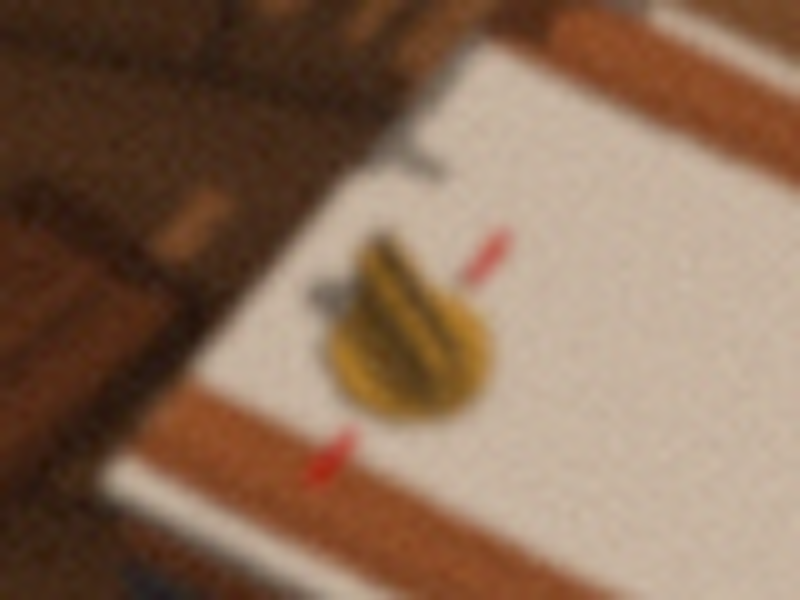

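Run:
```python
from h import *
T=lambda x,y:(243+x/10,191+y/10)
a=L(onz("top",*T(340,250),134));b=L(onz("top",*T(475,377),134));print(a,b,np.linalg.norm(a-b),(a+b)/2,np.arctan2(*(a-b)[[1,0]]))
m=L(onz("top",*T(445,148),107));n=L(onz("top",*T(363,482),107));print(m,n,(m+n)/2,np.arctan2(*(m-n)[[1,0]]))
print("disc",L(onz("top",*T(405,315),112)))
for e in((680,40),(0,0)): print(L(onz("top",*T(*e),108)))
S=lambda x,y:(196+x/10,133+y/10)
m=L(onz("scene",*S(325,462),107));n=L(onz("scene",*S(488,257),107));print("scene",m,n,(m+n)/2,np.arctan2(*(m-n)[[1,0]]))
```

```text
[ 40.64823948 -56.28847117 134.        ] [ 21.51991542 -90.23423088 134.        ] 38.96418078023135 [ 31.08407745 -73.26135103 134.        ] 1.0576500410657765
[ 68.85072843 -74.84078214 107.        ] [ -5.64841962 -74.56189074 107.        ] [ 31.60115441 -74.70133644 107.        ] -0.0037435340638757803
disc [ 31.37568433 -74.52721288 112.        ]
[ 104.01207783 -119.00247815  108.        ]
[ 76.74622896  26.76706294 108.        ]
scene [ 72.12256576 -73.49687831 107.        ] [ -4.7097561  -72.65321199 107.        ] [ 33.70640483 -73.07504515 107.        ] -0.010980176038706452
```

Run:
```python
from h import *
ph=1.058;c=(32.2,-74)
arm.command_gripper(0.5,15)
D=down(ph+np.pi/2)
arm.move_pose(W(*c,200),D)
print(arm.move_l(W(*c,116),speed=120,stop_force=12));st()
arm.command_gripper(0.0,15);st("grip")
for k in(.75,.5,.25,0):
    q=arm.inverse_kinematics(W(*c,116),down(ph*k+np.pi/2));arm.set_joints(q)
st("turned"); s=arm.read_state();print((Rz.T@s["orientation"]).round(3),s["ft_torque"].round(2))
arm.command_gripper(0.5)
arm.move_l(W(*c,200),speed=200)
arm.move_pose(W(-130,60,330),down(np.pi/2));st()
for n in("scene","top"):
    im=arm.camera(n); cv2.imwrite(f"pics/raw5{n}.png",im)
    u,v=(236,163) if n=="scene" else (283,221)
    cv2.imwrite(f"pics/{n}5.png",cv2.resize(im[v-30:v+30,u-40:u+40],None,fx=10,fy=10,interpolation=2))
```

```text
False
 t17.88 L [ 32.7 -73.5 116.9] F [-0.  -0.2 -0.2] j [ 0.21  0.27 -0.38  0.   -0.91 -0.99] g0.50
grip t18.51 L [ 32.1 -73.9 116.1] F [-0.6  1.6  2.1] j [ 0.21  0.27 -0.38 -0.   -0.91 -0.99] g0.14
turned t19.94 L [ 32.2 -74.2 116. ] F [-1.2 -1.4  2.1] j [ 0.21  0.27 -0.38  0.   -0.91 -2.04] g0.14
[[-1.    -0.008 -0.   ]
 [-0.008  1.    -0.   ]
 [ 0.    -0.    -1.   ]] [-0.52  0.21 -0.05]
 t22.23 L [-129.9   59.7  328.9] F [-0.1 -0.  -1. ] j [ 0.66 -0.08 -0.28 -0.   -1.37 -2.5 ] g0.50
```

View pics/top5.png

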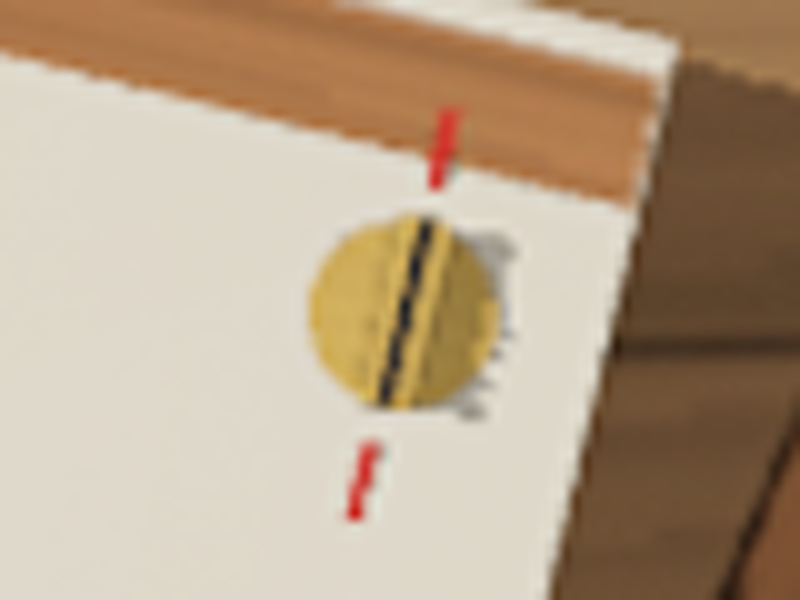

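View pics/scene5.png

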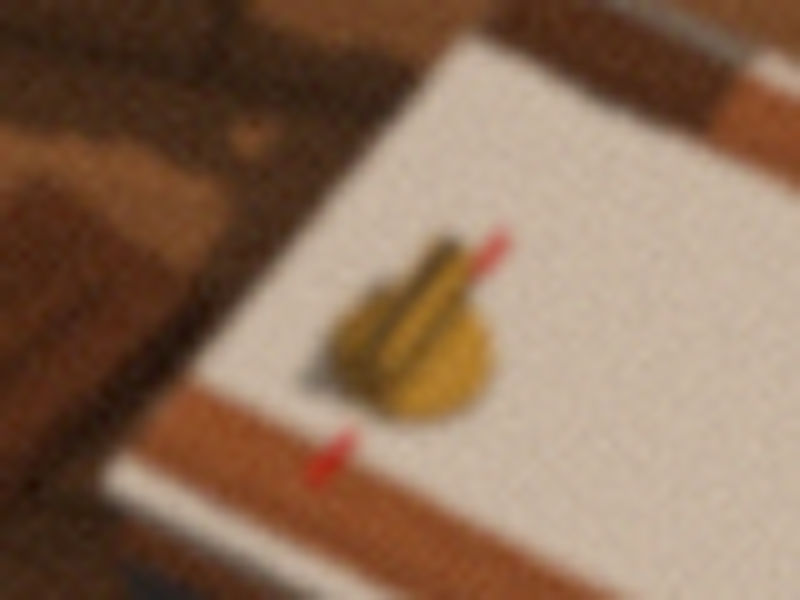

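Run:
```python
from h import *
arm.command_gripper(0.0,20)
D=down(np.pi/2);x,y=-8,-80
arm.move_pose(W(x,y,160),D)
print(arm.move_l(W(x,y,112),speed=100,stop_force=15));st()
for z in(106,102,99,97.5,96,94):
    hit=arm.move_l(W(x,y,z),speed=15,stop_force=22);st("%s %s"%(z,hit))
    if hit or arm.read_state()["contact_force"][2]>20: break
arm.dwell(.5);st()
for n in("scene","top"):
    im=arm.camera(n)
    cv2.imwrite(f"pics/{n}6.png",cv2.resize(im[70:260,160:360] if n=="scene" else im[100:300,160:370],None,fx=3.5,fy=3,interpolation=2))
```

```text
False
 t24.83 L [ -7.6 -79.5 112.7] F [ 0.  -0.2  0.2] j [ 0.24  0.22 -0.48  0.   -0.88 -2.08] g0.00
106 False t25.38 L [ -7.6 -79.9 106.3] F [ 1.4 -0.1  3.2] j [ 0.24  0.22 -0.48  0.   -0.86 -2.08] g0.00
102 False t25.80 L [ -7.7 -80.2 102.3] F [ 1.3 -1.7  4.5] j [ 0.24  0.23 -0.49  0.   -0.85 -2.08] g0.01
99 False t26.15 L [ -7.6 -80.3  99.4] F [ 0.4 -3.1  6.5] j [ 0.24  0.23 -0.49  0.   -0.85 -2.08] g-0.00
97.5 False t26.40 L [ -7.6 -80.3  98.3] F [-1.5 -2.5  9.2] j [ 0.24  0.23 -0.49  0.   -0.84 -2.08] g0.01
96 False t26.65 L [ -7.5 -80.3  98.1] F [-6.8 -0.9 22.8] j [ 0.24  0.23 -0.49  0.   -0.84 -2.08] g0.00
 t27.15 L [ -7.5 -80.3  98.1] F [-6.9 -1.1 22.9] j [ 0.24  0.23 -0.49  0.   -0.84 -2.08] g0.00
```

View pics/scene6.png

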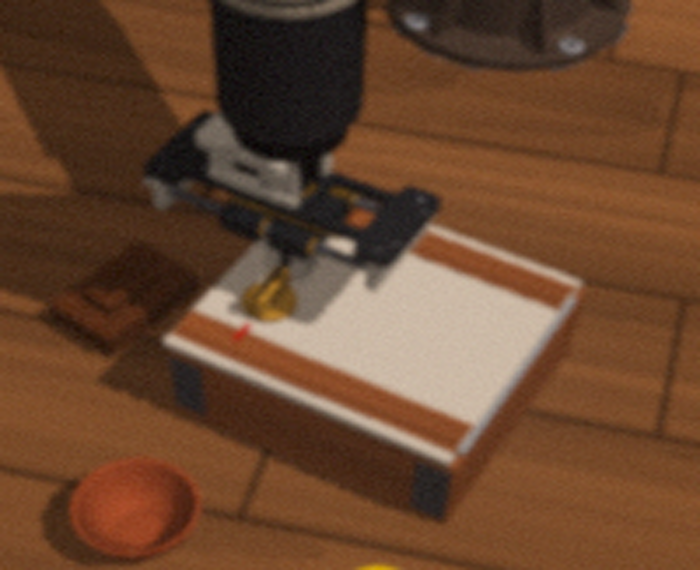

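View pics/top6.png

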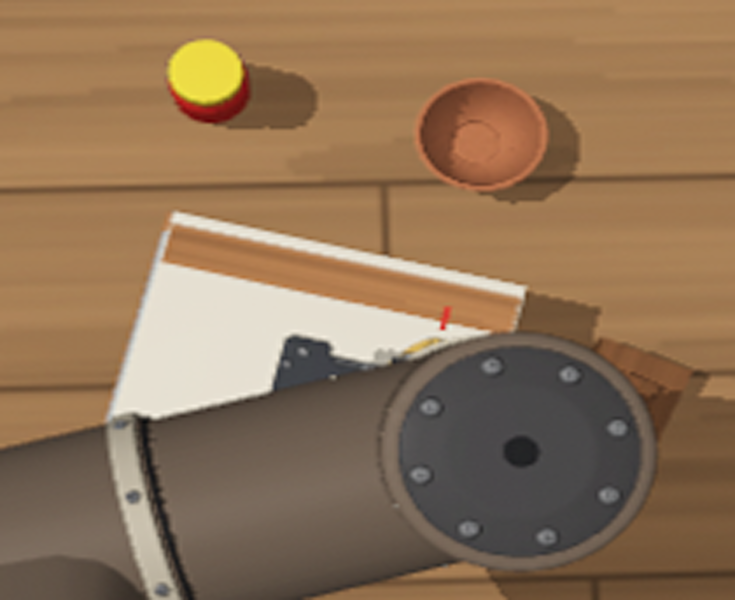

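The cover reached a hard stop at z = 98.1 mm (98 is flush) with a steady 23 N. The block, bowl and jar look unmoved, so I'm handing in.

Run:
```python
from h import *
arm.close_job();st()
```

```text
the job is handed in; nothing more can be done
the job is handed in; nothing more can be done
```

The case is closed in the order you asked, and I handed it in at about 27 s with the fingers still pressing the cover down.

- **Dust flap:** I folded it flat first and pressed it against its stop with about 18 N. The picture showed it lying flat inside the case.
- **Cover:** I then folded it down onto the seal, and none of the force readings along the way was above about 1.5 N.
- **Fastener:** I turned it clockwise by 1.06 rad. The top view then showed the slot within about 0.015 rad of the red marks, which is about as fine as I can measure.
- **Pressing home:** The cover hit a hard stop with the fingertips at 98.1 mm; flush on the rim is 98 mm. The push held at about 23 N over the last half second before handing in.
- **Block, bowl and jar:** They appeared unmoved in the last pictures, though the arm partly hid the block in the top view. I did not measure their positions.

No check failed. I did not recheck the fastener angle after pressing because the gripper blocked the view. However, a misaligned fastener would have stopped the cover about 6 mm higher.

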